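Wind a battery bonding press down to its stop with the loose crank

ROBOT

A 6-joint arm with a two-finger parallel gripper is mounted at the origin on a cart in front of the work surface, level with it; the furniture and walls round the work are solid. World frame = base frame: x ahead of the robot, y to its left, z up, the work surface at z = 0. Lengths are in m, angles in rad, forces in N, time in s.
With the tool pointing down it reaches from about 0.3 to 0.775 m from the base axis. Payload 14.6 kg.
Tool frame: the origin (TCP) lies midway between the tips of the shut fingers; the grasp point (between the pads) lies 19 mm behind it; z points along the fingers, y is the line along which they close (so a half turn about z gives the same grasp; the last joint's range is limited). The gripper opens to 85 mm and grips with 20 to 120 N. Pads are 22 mm wide; open, the fingers measure 114 mm over their backs; the gripper's body (76 mm by 85 mm) begins 54 mm behind the grasp point. The pads swing forward as they close: fully open they stand 13 mm farther back than shut.
Start: joints at [-1.38, 0.3, 1.521, -0, 1.321, -0.067], TCP at [0.14, -0.532, 0.194] pointing down, gripper open.
Joint ranges: [-3.03, 3.03], [-0.79, 2.21], [0.23, 2.52], [-1.04, 4.18], [0, 3.07], [-2.55, 2.55]. Speed limits (rad/s): [2.22, 2.22, 2.57, 3.14, 3.14, 3.14].

INTERFACE

Orientations are given as a unit quaternion [x, y, z, w].
In Python, from rig import manip, eyes gives the robot as it stands.
- The arm moves only by the tool send_rows, never from a script. Its argument "increments" is a list of rows, each an object with "claw": the closure in counts, from 0 (fully open) to 255 (shut); "travel": the shift along the world's x, y, z in m, a list of three; "spin": the turn about the world's z in rad. A call has 1 to 5 rows; each row is the pose to reach, as a shift and turn from the pose commanded when the call began; what a row does not reach only later rows make up. A row lasts 1/8 s, in which the tool goes at most 62.5 mm and 10.7 degrees, less where a joint would pass 70% of its speed; a pose out of reach is approached as far as the arm can. A call with a gripper value outside its range is refused whole. The fingers move at their own pace and stop on an object; "newtons" is the grip in N (left out, the last holds). Time passes only in rows, so rows that repeat a pose let the fingers close. It gives the time, the measured TCP pose, the force, the opening and the grip force at its end, in the units of the state.
- manip.sense(): the state, without advancing time (a new reading comes with each control period).
- eyes.camera(name): name is "side" or "top"; returns a dict with "frame" (480x640x3 uint8, red, green, blue), "z_map" (480x640 float32, m along the optical axis (not along the pixel's ray), 0 where there is no reading), "fx", "fy", "cx", "cy" (pixels), "xyz" and "rotation" of the camera in the world. Camera axes: x right, y down, z forward; pixel columns grow to the right and rows downward; lengths in m; the calibration is good to about 2 mm. A picture is of the moment at which its call begins.
- manip.finish_job(): hands the job in; it is judged then, once.
The state is a dict: "clock": time; "qpos": joint angles; "joint_velocities": joint speeds; "joint_torque": joint torques, N m; "ee_pos": TCP position; "eef_rot": TCP orientation; "force": force on the tool from outside, world axes, zero at the start; "torque": the same for the moment, N m; "finger_gap": opening from 0.0 (shut) to 1.0 (fully open); "gripper_force": force on a finger pad.
Only numpy, scipy, OpenCV 4.12 (cv2) and the standard library are available. Lean on these libraries where they do the work, as an engineer would, in place of code of your own. Each camera call takes 0.05 s, during which the arm holds its last target. There are 200 camera calls.

TASK

The new phone battery has to be pressed into its adhesive: lift the crank out of its stand, fit it fully down over the recessed square on top of the blue bonding press, and wind it clockwise (seen from above), round and round, until the red pad is clamping the battery and the press comes up against its stop. Feel for the fit and for the stop and never force the crank; then let go and leave it standing on the press, without disturbing the phone or the other things on the bench.

Things in the scene. Friction and masses are not known exactly. Their poses are not given: they have to be found in the camera images.
- press: Bonding press fixed on the bench: grey base plate 176 x 160 mm, two steel columns, blue bridge across them (46 x 164 mm, top 110 mm above the bench). Origin: bench level, under the vertical spindle's axis; y along the bridge, z up. The phone lies on its base. The spindle turns clockwise to lower the platen, with 0.1 N m of friction, and stays where it is left; 1.4 to 2 turns remain to its stop.
- press_drive (a point): Centre of the mouth of the steel guard collar on the bridge (43 mm across, bore 33 mm, top 134 mm above the bench), on the spindle's axis. The spindle's 14 mm square end stands in the bore, its tapered top 6 mm below the mouth. The square's angle varies and is not measured: lower the crank lightly and turn it till it drops; it fits every quarter turn, within about 0.1 rad.
- press_seat (a point): Point on the spindle's axis 22 mm below the collar's mouth, where the crank's origin is when fully home, its shoulder on the collar. At the stop the spindle turns no further, but its square end is sprung (2 N m per rad): on the 60 mm crank the push then rises about 0.55 N for each mm the knob is driven on. Before the stop about 2 to 5 N turn it. Over 15 N on the knob is forcing it.
- crank: Loose steel crank, 0.3 to 0.45 kg. Origin: centre of the mouth of its downward socket; x to the knob, z up. Socket 15.6 mm square, 18 mm deep, outside 20.8 mm square, 22 mm long; above it a round shoulder 40 mm across and the flat arm, 16 mm wide (z 22 to 31 mm); over the socket a bright steel hub block 22 x 22 mm, flats along x and y (z 31 to 59 mm). It starts upright in its stand, shoulder on the stand's top.
- hub_grip (a point): Centre of the crank's hub block, 47 mm above the socket's mouth, on the socket's axis: the place to hold the crank for fitting it.
- knob_grip (a point): Point to hold the crank's freely revolving black round knob, on the knob's axis, 60 mm from the socket's axis and 58 mm above the socket's mouth. Knob 21 mm across, from 33 to 75 mm above the mouth; it turns on its pin, so the hand need not turn while winding.
- crank_stand: Blue metal block 66 x 66 mm on a 72 mm rubber foot, 34 mm high, fixed on the bench; origin under its centre. A round bore (33 mm across, 30 mm deep) in its top holds the crank's socket.
- platen_top (a point): Middle of the back edge, on top, of the press's aluminium platen, which goes straight down 8 mm for each clockwise turn of the spindle. Its pad meets the battery about half a turn before the stop; that is hardly felt at the crank.
- pad: Red sprung pad under the platen, 64 x 34 mm; origin at the centre of its underside. Spring 4 N per mm.
- phone_frame: Opened phone chassis, 140 x 72 x 8 mm, lying between low black strips on the base of the press, its battery under the pad; origin under its centre.
- suction_cup: Bystander: black suction cup with stem, 57 mm wide, 64 mm high.
- tweezers: Bystander: steel tweezers, 125 mm long.
- spudger: Bystander: blue plastic spudger, 126 mm long.
- aa_cell: Bystander: red and silver battery cell, 50 mm long, 15 mm thick, lying.
- flex_board: Bystander: small circuit board, 40 x 17 mm.
- phone_open: Bystander: opened phone with a repair slip on it, 146 x 73 mm.
There are look-alikes about, which are no part of the job. What is shaped like the crank but yellow is not meant.

How it is judged:
By the outcome, as a careful person would: the job done as asked, in the order asked, and still so for the second after the job is handed in, with the robot touching nothing.
It also fails if it takes over 70 s, if anything falls off the work surface, if the arm or the gripper's body presses on something with over 40 N, if the wrist force passes 120 N, or if a joint passes its speed limit or range.

## Working session

There is one attempt and no reset: what is moved stays moved. The work goes in short steps, Python scripts to look and compute and a tool call to move; the robot and the scene stay as the last step left them, time stands still between calls to the robot, and variables do not carry over. Pictures are saved under pics/ and viewed, at most 10 in all, crops included, and the job is handed in when it is done.

Besides the shell and the picture viewer there is one more tool, called after ">>>" in YAML: its name, and indented under it one key for each argument. send_rows: Moves the arm, as the interface text tells. Its arguments: {"type":"object","properties":{"increments":{"type":"array"},"newtons":{"type":"number"}},"required":["increments"]}

```bash
mkdir -p pics; ls; cat > h.py <<'E'
import numpy as np, cv2
from rig import manip, eyes
def cam(n):
    c=eyes.camera(n); return c
def pts(c):
    v,u=np.mgrid[0:480,0:640]; z=c['z_map']
    P=np.stack([(u-c['cx'])/c['fx']*z,(v-c['cy'])/c['fy']*z,z],-1)
    return P@np.array(c['rotation']).T+np.array(c['xyz'])
E
python3 - <<'E'
from h import *
for n in ['top','side']:
    c=cam(n); cv2.imwrite(f'pics/{n}0.png',c['frame'][:,:,::-1]); np.savez(f'{n}0.npz',**c); print(n,c['xyz'],np.round(c['rotation'],3).tolist(),c['fx'],c['cx'],c['cy'])
print(manip.sense())
E
```

```text
pics
top [0.41990153 0.01022327 1.46499796] [-0.698, 0.715, -0.035, 0.033] 532.1465611565359 319.0097697228413 240.36316551915888
side [ 0.38228844 -0.9421631   0.94075107] [0.91, -0.071, 0.04, -0.406] 485.227935462999 318.5119470864175 246.86214840270503
{'clock': 0.1, 'qpos': array([-1.37960989e+00,  3.00433319e-01,  1.52150983e+00,  6.27712831e-06,
        1.32068282e+00, -6.66000457e-02]), 'joint_velocities': array([ 0.00032843, -0.00251866, -0.00121856,  0.00088074, -0.00131525,
       -0.00022931]), 'joint_torque': array([ 1.60567459e-03, -5.44370735e+01, -3.62369442e+01, -9.53963308e-05,
        2.96725833e-03, -1.52845809e-05]), 'ee_pos': array([ 0.1401707 , -0.53159117,  0.19397219]), 'eef_rot': array([ 9.91704728e-01,  1.28535856e-01, -2.91287957e-05, -5.15844127e-04]), 'force': array([ 0.0599017 , -0.16107748,  0.09971276]), 'torque': array([-0.03779921,  0.02250035,  0.0210204 ]), 'gripper_force': 0.0, 'finger_gap': 1.0001342090985732}
```

View pics/top0.png

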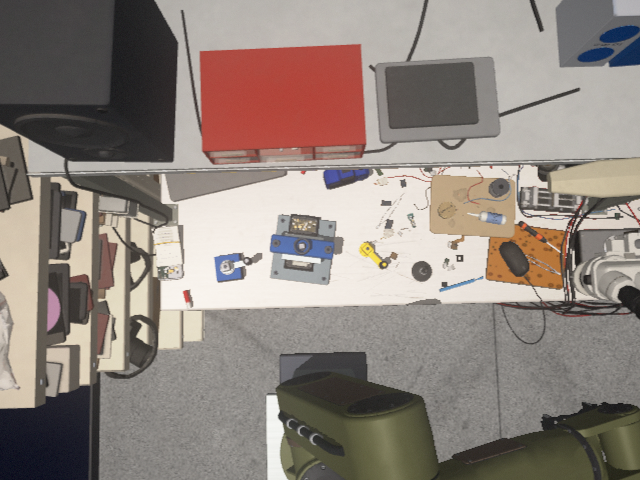

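View pics/side0.png

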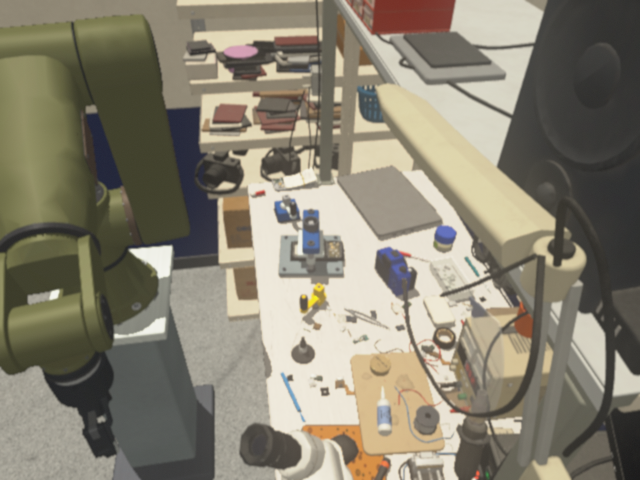

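The top view shows the crank in its blue stand near (230,266), knob near (249,260), and the press collar near (303,245). The yellow decoy is at (373,252). The side view shows the stand at (287,208) and the press at (311,240).

```bash
python3 - <<'E'
from h import *
c=dict(np.load('top0.npz')); f=c['frame'][:,:,::-1]
s=dict(np.load('side0.npz')); g=s['frame'][:,:,::-1]
a=cv2.resize(f[205:300,205:345],None,fx=5,fy=5,interpolation=cv2.INTER_CUBIC)
cv2.imwrite('pics/t1.png',a)
b=cv2.resize(g[185:285,240:360],None,fx=6,fy=6,interpolation=cv2.INTER_CUBIC)
cv2.imwrite('pics/s1.png',b)
for n,cc in (('t',c),('s',s)):
    P=pts(cc); z=P[...,2]
    for nm,x0,x1,y0,y1 in (('st',.3,.46,.15,.32),('pr',.3,.55,-.1,.15)):
        m=(cc['z_map']>0)&(P[...,0]>x0)&(P[...,0]<x1)&(P[...,1]>y0)&(P[...,1]<y1)
        h=np.histogram(z[m],bins=np.arange(-.01,.2,.01)); print(n,nm,h[0])
P=pts(c)
for u,v in((230,266),(249,260),(303,244),(303,240),(238,262),(222,270),(300,290)): print(u,v,P[v,u].round(4))
E
```

```text
Traceback (most recent call last):
  File "h.py", line 8, in pts
    return P@np.array(c['rotation']).T+np.array(c['xyz'])
           ~^~~~~~~~~~~~~~~~~~~~~~~~~~
ValueError: matmul: Input operand 1 has a mismatch in its core dimension 0, with gufunc signature (n?,k),(k,m?)->(n?,m?) (size 4 is different from 3)
```

View pics/t1.png

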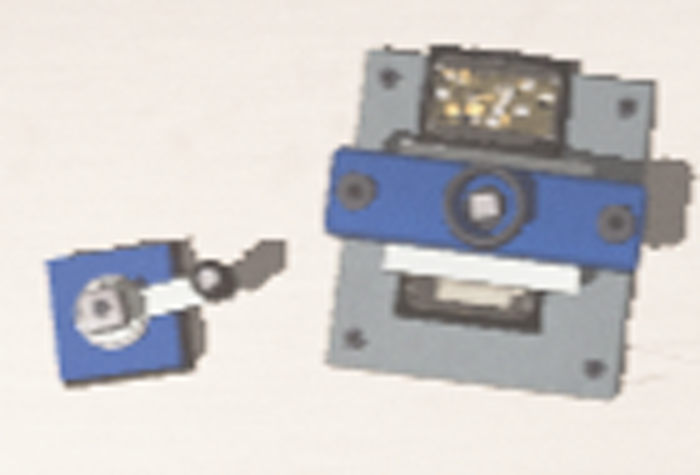

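View pics/s1.png

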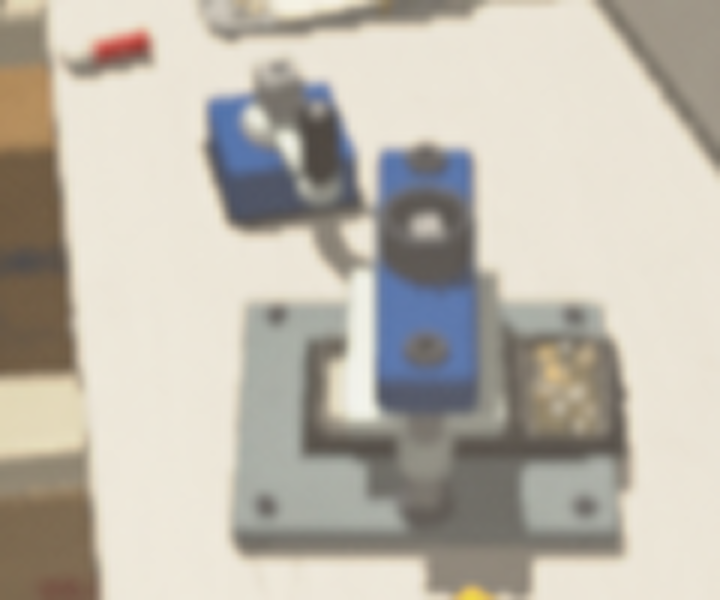

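The top crop shows the hub top at full-frame (225,266), knob at (247,260), and collar and square at (302,246). The side crop has the hub top at (286,197), knob top at (293,203) and collar mouth at (311,221). The camera's "rotation" is a quaternion, so I'll fix the helper and use rays.

```bash
cat > h.py <<'E'
import numpy as np, cv2
from scipy.spatial.transform import Rotation as R
from rig import manip, eyes
cam=eyes.camera
def rot(c):
    return R.from_quat(c['rotation']).as_matrix()
def pts(c):
    v,u=np.mgrid[0:480,0:640]; z=c['z_map']
    P=np.stack([(u-c['cx'])/c['fx']*z,(v-c['cy'])/c['fy']*z,z],-1)
    return P@rot(c).T+np.array(c['xyz'])
def ray(c,u,v,z):
    d=rot(c)@np.array([(u-c['cx'])/c['fx'],(v-c['cy'])/c['fy'],1]); o=np.array(c['xyz'])
    return o+d*(z-o[2])/d[2]
E
python3 - <<'E'
from h import *
c=dict(np.load('top0.npz')); s=dict(np.load('side0.npz'))
print(c['rotation'])
P=pts(c); Q=pts(s)
for cc,n,u,v,z in ((c,'hub',225,266.2,.071),(s,'hub',285.8,196.8,.071),(c,'knob',246.6,260.2,.087),(s,'knob',292.8,202.6,.087),(c,'col',301.8,245.6,.134),(s,'col',310.8,220.5,.134)):
    print(n,ray(cc,u,v,z).round(4),pts(cc)[int(round(v)),int(round(u))].round(4))
# collar and hub by depth (top cam)
def cen(P,m,n):
    k=P[m]; print(n,len(k),np.median(k,0).round(4),((k.min(0)+k.max(0))/2).round(4),np.ptp(k,axis=0).round(4))
u,v=np.meshgrid(np.arange(640),np.arange(480))
for T,w,hu,co in ((P,'t',(225,266),(302,246)),(Q,'s',(286,198),(311,221))):
    z=T[...,2]
    n=lambda q,r:(np.abs(u-q[0])<r)&(np.abs(v-q[1])<r)
    cen(T,n(co,14)&(z>.127)&(z<.142),w+' collar')
    cen(T,n(hu,9)&(z>.064)&(z<.078),w+' hubtop')
# blue regions: bridge angle, stand
h=cv2.cvtColor(c['frame'],cv2.COLOR_RGB2HSV); b=((h[...,0]>100)&(h[...,0]<130)&(h[...,1]>110)).astype(np.uint8)
for x0,x1,zz in((210,248,.034),(268,340,.110)):
    m=b.copy(); m[:,:x0]=0; m[:,x1:]=0; m[:220]=0; m[300:]=0
    m=cv2.morphologyEx(m,cv2.MORPH_CLOSE,np.ones((9,9)))
    ct=max(cv2.findContours(m,0,2)[0],key=cv2.contourArea)
    bx=cv2.boxPoints(cv2.minAreaRect(ct)); W=np.array([ray(c,a,d,zz)[:2] for a,d in bx]); e=np.diff(W,axis=0)
    print(zz,W.mean(0).round(4),np.linalg.norm(e,axis=1).round(4),np.degrees(np.arctan2(e[:,1],e[:,0])).round(1))
E
```

```text
[-0.69758001  0.71487525 -0.0349796   0.03334566]
hub [0.4931 0.2531 0.071 ] [0.4935 0.2528 0.0731]
hub [0.4923 0.2504 0.071 ] [0.4928 0.2493 0.071 ]
knob [0.5064 0.1943 0.087 ] [0.5069 0.1932 0.0874]
knob [0.5073 0.197  0.087 ] [0.5073 0.1916 0.0895]
col [0.5368 0.0491 0.134 ] [0.5363 0.0488 0.1279]
col [0.5378 0.0491 0.134 ] [0.5408 0.0644 0.1232]
t collar 111 [0.5361 0.0488 0.1329] [0.536  0.0486 0.1331] [0.0403 0.0403 0.0118]
t hubtop 73 [0.4913 0.251  0.0705] [0.4922 0.2521 0.0712] [0.0239 0.0246 0.013 ]
s collar 122 [0.5363 0.0474 0.1324] [0.5368 0.0494 0.1336] [0.0409 0.046  0.0131]
s hubtop 49 [0.4927 0.248  0.0714] [0.4929 0.2321 0.0709] [0.0236 0.0762 0.0136]
0.034 [0.4927 0.2539] [0.0613 0.0632 0.0611] [ -84.2 -173.5   95.7]
0.11 [0.5364 0.0507] [0.0401 0.1564 0.0401] [ -7.7 -98.3 171.6]
```

```bash
python3 - <<'E'
from h import *
for n in('top','side'):
    P=pts(dict(np.load(n+'0.npz'))); m=(P[...,2]>.15)&(P[...,0]>.25)&(P[...,0]<.68)&(P[...,1]>-.6)&(P[...,1]<.4)
    k=P[m]; print(n,len(k)); 
    if len(k): print(np.unique((k/.1).round().astype(int),axis=0)[:40].tolist())
E
```

```text
top 43705
[[3, -1, 5], [3, -1, 6], [3, -1, 7], [4, 0, 15], [6, -5, 6], [6, -5, 7], [6, -4, 6], [6, -4, 7], [6, -3, 6], [6, -3, 7], [6, -2, 6], [6, -2, 7], [6, -1, 6], [6, -1, 7], [6, 0, 6], [6, 0, 7], [6, 1, 6], [6, 1, 7], [6, 2, 6], [6, 2, 7], [6, 2, 8], [6, 2, 9], [6, 3, 6], [6, 3, 7], [6, 3, 8], [6, 3, 9], [6, 4, 2], [6, 4, 3], [6, 4, 4], [6, 4, 5], [6, 4, 6], [6, 4, 7], [6, 4, 8], [6, 4, 9], [7, -5, 6], [7, -4, 6], [7, -3, 6], [7, -3, 7], [7, -2, 6], [7, -2, 7]]
side 17674
[[3, -1, 5], [3, -1, 6], [3, -1, 7], [5, -6, 6], [5, -4, 7], [6, -6, 7], [6, -6, 8], [6, -5, 7], [6, -4, 6], [6, -4, 7], [6, -3, 6], [6, -3, 7], [6, -2, 6], [6, -1, 6], [6, -1, 7], [6, 0, 6], [6, 0, 7], [6, 1, 6], [6, 1, 7], [6, 2, 6], [6, 3, 6], [6, 4, 2], [6, 4, 3], [6, 4, 4], [6, 4, 5], [6, 4, 6], [7, -5, 6], [7, -4, 6], [7, -3, 6], [7, -3, 7], [7, -2, 6], [7, -2, 7], [7, -1, 6], [7, -1, 7]]
```

>>> send_rows:
  increments:
    - {"claw": 0, "travel": [0.02, 0.03, 0.04], "spin": 0.17}
    - {"claw": 0, "travel": [0.045, 0.075, 0.06], "spin": 0.34}
    - {"claw": 0, "travel": [0.07, 0.13, 0.06], "spin": 0.51}
    - {"claw": 0, "travel": [0.09, 0.18, 0.06], "spin": 0.68}
    - {"claw": 0, "travel": [0.11, 0.235, 0.06], "spin": 0.85}

```text
clock: 0.72
ee_pos: [0.2505, -0.2951, 0.2542]
eef_rot: [0.849, 0.528, 0.0, -0.0]
force: [1.4, 0.3, 0.6]
finger_gap: 1.001
gripper_force: 0.0
```

>>> send_rows:
  increments:
    - {"claw": 0, "travel": [0.025, 0.055, 0.0], "spin": 0.17}
    - {"claw": 0, "travel": [0.05, 0.11, 0.0], "spin": 0.34}
    - {"claw": 0, "travel": [0.075, 0.165, 0.0], "spin": 0.51}
    - {"claw": 0, "travel": [0.1, 0.22, 0.0], "spin": 0.68}
    - {"claw": 0, "travel": [0.125, 0.275, 0.0], "spin": 0.711}

```text
clock: 1.35
ee_pos: [0.3755, -0.0198, 0.2546]
eef_rot: [0.613, 0.79, 0.0, 0.0]
force: [1.3, -1.0, -0.7]
finger_gap: 1.001
gripper_force: 0.0
```

>>> send_rows:
  increments:
    - {"claw": 0, "travel": [0.025, 0.055, 0.0], "spin": 0}
    - {"claw": 0, "travel": [0.05, 0.11, 0.0], "spin": 0}
    - {"claw": 0, "travel": [0.075, 0.165, 0.0], "spin": 0}
    - {"claw": 0, "travel": [0.1, 0.22, -0.03], "spin": 0}
    - {"claw": 0, "travel": [0.1175, 0.274, -0.08], "spin": 0}

```text
clock: 1.98
ee_pos: [0.4892, 0.2414, 0.1855]
eef_rot: [0.614, 0.789, 0.001, 0.0]
force: [2.3, -0.9, -0.4]
finger_gap: 1.0
gripper_force: 0.0
```

>>> send_rows:
  increments:
    - {"claw": 0, "travel": [0, 0, -0.03]}
    - {"claw": 0, "travel": [0, 0, -0.06]}
    - {"claw": 0, "travel": [0, 0, -0.09]}
    - {"claw": 0, "travel": [0, 0, -0.12]}
    - {"claw": 0, "travel": [0, 0, -0.129]}

```text
validation failed for argument at $.in...
```

>>> send_rows:
  increments:
    - {"claw": 150, "travel": [0, 0, 0]}
    - {"claw": 150, "travel": [0, 0, 0]}
    - {"claw": 200, "travel": [0, 0, 0]}
    - {"claw": 255, "travel": [0, 0, 0]}
    - {"claw": 255, "travel": [0, 0, 0]}
  newtons: 50

```text
validation failed for argument at $.in...
```

Spin is required in every row.

>>> send_rows:
  increments:
    - {"claw": 0, "travel": [0, 0, -0.03], "spin": 0}
    - {"claw": 0, "travel": [0, 0, -0.06], "spin": 0}
    - {"claw": 0, "travel": [0, 0, -0.09], "spin": 0}
    - {"claw": 0, "travel": [0, 0, -0.12], "spin": 0}
    - {"claw": 0, "travel": [0, 0, -0.129], "spin": 0}

```text
clock: 2.6
ee_pos: [0.4875, 0.2389, 0.0554]
eef_rot: [0.614, 0.789, -0.001, -0.001]
force: [0.1, -0.2, 0.3]
finger_gap: 1.001
gripper_force: 0.0
```

>>> send_rows:
  increments:
    - {"claw": 120, "travel": [0, 0, 0], "spin": 0}
    - {"claw": 150, "travel": [0, 0, 0], "spin": 0}
    - {"claw": 180, "travel": [0, 0, 0], "spin": 0}
    - {"claw": 220, "travel": [0, 0, 0], "spin": 0}
    - {"claw": 255, "travel": [0, 0, 0], "spin": 0}
  newtons: 50

```text
clock: 3.22
ee_pos: [0.4885, 0.2393, 0.0573]
eef_rot: [0.614, 0.789, 0.0, 0.0]
force: [-0.4, -0.5, -1.0]
finger_gap: 0.002
gripper_force: 0.0
```

>>> send_rows:
  increments:
    - {"claw": 0, "travel": [0, 0, 0], "spin": 0}
    - {"claw": 0, "travel": [0, 0, 0], "spin": 0}
    - {"claw": 0, "travel": [0, 0, 0], "spin": 0}
    - {"claw": 0, "travel": [0, 0, 0.03], "spin": 0}
    - {"claw": 0, "travel": [0, 0, 0.06], "spin": 0}

```text
clock: 3.85
ee_pos: [0.4882, 0.2392, 0.1177]
eef_rot: [0.614, 0.789, -0.0, -0.0]
force: [0.9, 0.4, 0.1]
finger_gap: 1.002
gripper_force: 0.0
```

```bash
python3 - <<'E'
from h import *
t=cam('top'); s=cam('side')
np.savez('top2.npz',**t); np.savez('side2.npz',**s)
a=cv2.resize(t['frame'][215:300,195:295,::-1],None,fx=4,fy=4,interpolation=2)
b=cv2.resize(s['frame'][160:245,250:350,::-1],None,fx=4,fy=4,interpolation=2)
cv2.imwrite('pics/b2.png',np.hstack([a,b]))
print(manip.sense()['ee_pos'])
E
```

```text
[0.48975203 0.23982368 0.12024383]
```

View pics/b2.png

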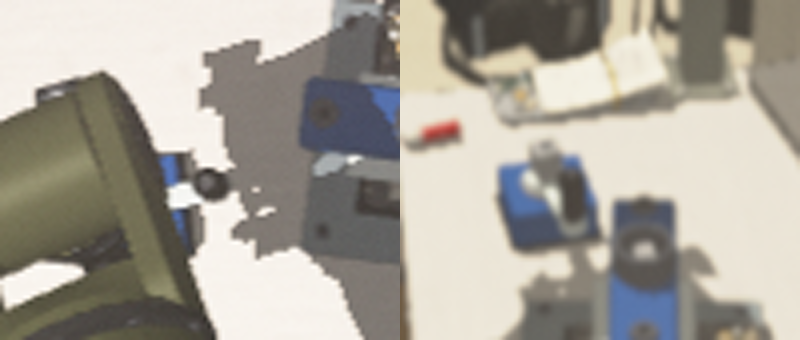

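The crop shows the crank undisturbed in the stand, hub at about (286,197) in the side view. The gripper, though, isn't where I expected, so I'll look at the full side view.

```bash
python3 - <<'E'
from h import *
s=dict(np.load('side2.npz')); t=dict(np.load('top2.npz'))
cv2.imwrite('pics/s2.png',s['frame'][:,:,::-1])
st=manip.sense(); print(st['qpos'],st['ee_pos'])
def proj(c,p):
    q=rot(c).T@(np.array(p)-c['xyz']); return q[:2]/q[2]*c['fx']+[c['cx'],c['cy']]
print(proj(s,st['ee_pos']),proj(t,st['ee_pos']),proj(s,[.14,-.532,.194]),proj(t,[.14,-.532,.194]), proj(s,[0,0,0]),proj(t,[0,0,0]))
E
```

```text
[3.88190251e-01 3.58707622e-01 1.62379488e+00 6.88844833e-06
 1.15401955e+00 1.40173545e-01] [0.48975203 0.23982368 0.12024383]
[284.84107062 185.36350828] [226.8784837  266.44584021] [117.72046847 441.70684911] [553.97811118 406.88948333] [109.92421339 290.65659785] [326.09473431 450.18824542]
```

View pics/s2.png

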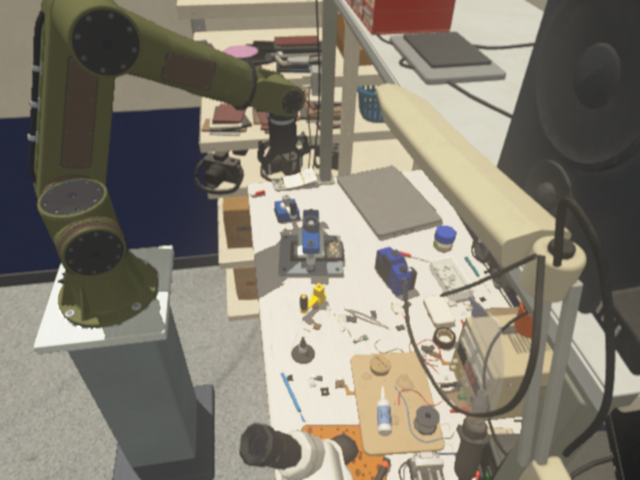

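The full side view shows the gripper above the stand, its lower end at roughly (285,172), a bit above the projected TCP at (285,185). I'll check this with depth.

```bash
python3 - <<'E'
from h import *
s=dict(np.load('side2.npz')); s0=dict(np.load('side0.npz')); P=pts(s)
d=np.abs(s['frame'].astype(int)-s0['frame']).sum(2)
m=(P[...,2]>.09)&(np.abs(P[...,0]-.49)<.12)&(np.abs(P[...,1]-.245)<.12)&(s['z_map']>0)
k=P[m]
for z in np.arange(.09,.36,.01):
    q=k[(k[:,2]>=z)&(k[:,2]<z+.01)]
    if len(q): print(round(z,2),len(q),q[:,:2].min(0).round(3),q[:,:2].max(0).round(3))
cv2.imwrite('pics/s3.png',cv2.resize(s['frame'][90:215,225:345,::-1],None,fx=5,fy=4.8,interpolation=2))
E
```

```text
0.09 1 [0.511 0.2  ] [0.511 0.2  ]
0.1 5 [0.528 0.129] [0.568 0.134]
0.11 10 [0.531 0.126] [0.565 0.13 ]
0.17 12 [0.439 0.219] [0.539 0.258]
0.18 35 [0.434 0.214] [0.542 0.258]
0.19 36 [0.433 0.215] [0.543 0.256]
0.2 40 [0.433 0.217] [0.602 0.364]
0.21 36 [0.427 0.214] [0.604 0.363]
0.22 128 [0.415 0.208] [0.604 0.364]
0.23 124 [0.415 0.208] [0.604 0.364]
0.24 131 [0.416 0.209] [0.607 0.362]
0.25 126 [0.419 0.209] [0.607 0.364]
0.26 191 [0.42  0.208] [0.606 0.362]
0.27 170 [0.421 0.209] [0.606 0.362]
0.28 36 [0.426 0.206] [0.606 0.362]
0.29 88 [0.451 0.199] [0.606 0.363]
0.3 102 [0.452 0.198] [0.609 0.363]
0.31 100 [0.451 0.199] [0.609 0.365]
0.32 100 [0.45  0.197] [0.609 0.365]
0.33 145 [0.451 0.2  ] [0.609 0.365]
0.34 75 [0.454 0.202] [0.606 0.365]
0.35 72 [0.454 0.204] [0.513 0.235]
```

View pics/s3.png

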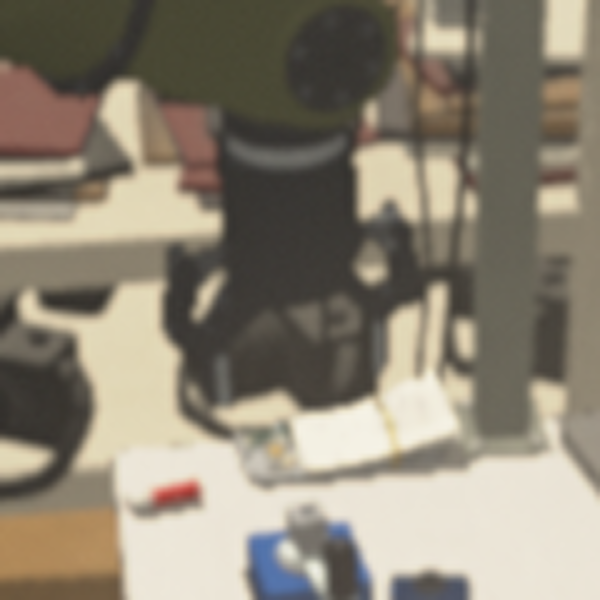

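```bash
python3 - <<'E'
from h import *
s0=dict(np.load('side0.npz')); P=pts(s0)
m=(np.abs(P[...,0]-.14)<.09)&(np.abs(P[...,1]+.532)<.09)&(P[...,2]>.1)&(P[...,2]<.5)&(s0['z_map']>0)
k=P[m]; 
for z in np.arange(.15,.32,.01):
    q=k[(k[:,2]>=z)&(k[:,2]<z+.01)]
    if len(q): print(round(z,2),len(q),q[:,:2].min(0).round(3),q[:,:2].max(0).round(3))
print('bench',[P[v,u].round(4).tolist() for u,v in((270,230),(340,300),(300,370),(260,195))])
t=dict(np.load('top2.npz'));T=pts(t);T0=pts(dict(np.load('top0.npz')))
print([T0[v,u].round(4).tolist() for u,v in((210,230),(255,290),(350,290),(200,290))])
E
```

```text
0.24 9 [ 0.134 -0.578] [ 0.162 -0.486]
0.25 65 [ 0.134 -0.587] [ 0.163 -0.481]
0.26 46 [ 0.135 -0.587] [ 0.162 -0.481]
0.27 11 [ 0.16  -0.577] [ 0.163 -0.571]
0.28 6 [ 0.161 -0.593] [ 0.167 -0.569]
0.29 114 [ 0.144 -0.607] [ 0.17  -0.567]
0.3 174 [ 0.146 -0.606] [ 0.17  -0.555]
0.31 181 [ 0.13  -0.604] [ 0.169 -0.544]
bench [[0.435, 0.1822, 0.0034], [0.5888, -0.1223, 0.001], [0.4582, -0.3157, 0.0004], [0.4185, 0.3641, 0.0039]]
[[0.5977, 0.3056, 0.0037], [0.4296, 0.1844, -0.0053], [0.4232, -0.0764, 0.002], [0.4332, 0.3343, 0.0008]]
```

>>> send_rows:
  increments:
    - {"claw": 255, "travel": [0.0025, 0.012, 0], "spin": 0}
    - {"claw": 255, "travel": [0.0025, 0.012, 0], "spin": 0}
    - {"claw": 255, "travel": [0.0025, 0.012, 0], "spin": 0}
    - {"claw": 255, "travel": [0.0025, 0.012, 0], "spin": 0}
    - {"claw": 255, "travel": [0.0025, 0.012, 0], "spin": 0}

```text
clock: 4.58
ee_pos: [0.4909, 0.2511, 0.117]
eef_rot: [0.614, 0.789, -0.0, -0.0]
force: [-0.3, 0.2, 0.7]
finger_gap: -0.002
gripper_force: 0.0
```

```bash
cat > tip.py <<'E'
from h import *
s=cam('side'); P=pts(s); st=manip.sense(); e=st['ee_pos']
m=(np.abs(P[...,0]-e[0])<.07)&(np.abs(P[...,1]-e[1])<.06)&(P[...,2]>.09)&(P[...,2]<.3)&(s['z_map']>0)
k=P[m]; print(e,st['finger_gap'])
for z in np.arange(.09,.26,.01):
    q=k[(k[:,2]>=z)&(k[:,2]<z+.01)]
    if len(q): print(round(z,2),len(q),q[:,:2].min(0).round(3),q[:,:2].max(0).round(3))
E
python3 tip.py
```

```text
[0.49091279 0.25115302 0.11706448] -0.001466725741693229
0.09 2 [0.508 0.197] [0.511 0.198]
0.15 5 [0.486 0.241] [0.498 0.246]
0.16 23 [0.478 0.236] [0.504 0.252]
0.17 30 [0.476 0.236] [0.505 0.253]
0.18 34 [0.476 0.235] [0.505 0.253]
0.19 32 [0.476 0.235] [0.511 0.254]
0.2 73 [0.461 0.23 ] [0.528 0.262]
0.21 85 [0.453 0.229] [0.535 0.268]
0.22 93 [0.445 0.227] [0.541 0.273]
0.23 98 [0.437 0.225] [0.549 0.274]
0.24 140 [0.428 0.223] [0.553 0.279]
0.25 125 [0.434 0.222] [0.543 0.268]
```

>>> send_rows:
  increments:
    - {"claw": 0, "travel": [0.0015, 0.001, 0], "spin": 0}
    - {"claw": 0, "travel": [0.0015, 0.001, 0], "spin": 0}
    - {"claw": 0, "travel": [0.0015, 0.001, 0], "spin": 0}
    - {"claw": 0, "travel": [0.0015, 0.001, -0.03], "spin": 0}
    - {"claw": 0, "travel": [0.0015, 0.001, -0.06], "spin": 0}

```text
clock: 5.25
ee_pos: [0.4925, 0.2523, 0.0566]
eef_rot: [0.614, 0.789, 0.0, 0.0]
force: [-0.1, 0.1, -0.1]
finger_gap: 1.001
gripper_force: 0.0
```

>>> send_rows:
  increments:
    - {"claw": 0, "travel": [0, 0, -0.015], "spin": 0}
    - {"claw": 0, "travel": [0, 0, -0.03], "spin": 0}
    - {"claw": 0, "travel": [0, 0, -0.03], "spin": 0}

```text
clock: 5.62
ee_pos: [0.4922, 0.2522, 0.0266]
eef_rot: [0.614, 0.789, -0.0, -0.0]
force: [-0.2, 1.6, -0.1]
finger_gap: 1.0
gripper_force: 0.0
```

```bash
python3 - <<'E'
from h import *
s=cam('side'); np.savez('side4.npz',**s); P=pts(s); st=manip.sense(); print(st['ee_pos'],st['force'])
cv2.imwrite('pics/s4.png',cv2.resize(s['frame'][150:230,245:335,::-1],None,fx=7,fy=7,interpolation=2))
E
```

```text
[0.49253346 0.25232396 0.02733308] [ 0.25813372 -0.00284067 -0.46110408]
```

View pics/s4.png

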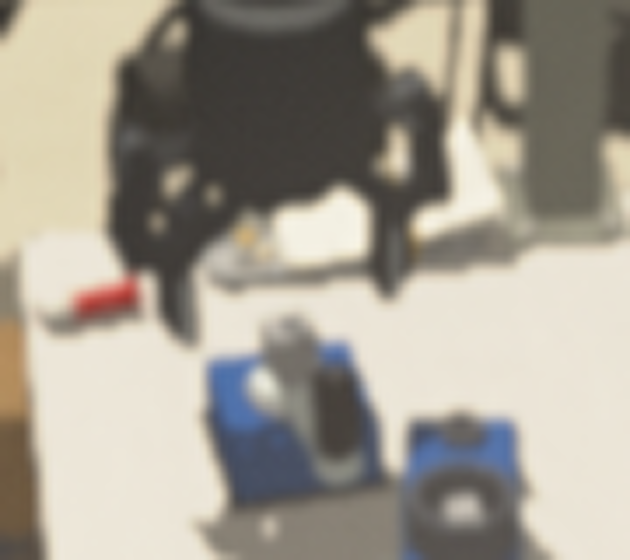

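The crop shows the open fingertips straddling the hub, level with its top (tips at about (185,340) and (388,295), hub at (288,325)). So the real tips sit about 40 mm above the reported TCP, and I'll allow for that.

>>> send_rows:
  increments:
    - {"claw": 0, "travel": [0, 0, -0.01], "spin": 0}
    - {"claw": 0, "travel": [0, 0, -0.019], "spin": 0}
    - {"claw": 0, "travel": [0, 0, -0.019], "spin": 0}

```text
clock: 6.05
ee_pos: [0.492, 0.252, 0.0073]
eef_rot: [0.614, 0.789, -0.001, -0.0]
force: [-0.3, 0.1, 1.0]
finger_gap: 1.001
gripper_force: 0.0
```

>>> send_rows:
  increments:
    - {"claw": 120, "travel": [0, 0, 0], "spin": 0}
    - {"claw": 160, "travel": [0, 0, 0], "spin": 0}
    - {"claw": 200, "travel": [0, 0, 0], "spin": 0}
    - {"claw": 220, "travel": [0, 0, 0], "spin": 0}
    - {"claw": 220, "travel": [0, 0, 0], "spin": 0}
  newtons: 50

```text
clock: 6.68
ee_pos: [0.4928, 0.2524, 0.0085]
eef_rot: [0.614, 0.789, 0.0, 0.0]
force: [0.4, 0.4, 5.5]
finger_gap: 0.243
gripper_force: 49.7
```

Crank gripped. Next I lift it and carry it over the press.

>>> send_rows:
  increments:
    - {"claw": 220, "travel": [0, 0, 0.01], "spin": 0}
    - {"claw": 220, "travel": [0, 0, 0.03], "spin": 0}
    - {"claw": 220, "travel": [0, 0, 0.06], "spin": 0}
    - {"claw": 220, "travel": [0, 0, 0.1], "spin": 0}
    - {"claw": 220, "travel": [0, 0, 0.147], "spin": 0}

```text
clock: 7.3
ee_pos: [0.4916, 0.2519, 0.156]
eef_rot: [0.614, 0.789, -0.001, -0.001]
force: [0.6, 0.7, -2.8]
finger_gap: 0.246
gripper_force: 49.3
```

>>> send_rows:
  increments:
    - {"claw": 220, "travel": [0.01, -0.04, 0.0], "spin": 0}
    - {"claw": 220, "travel": [0.02, -0.09, 0.0], "spin": 0}
    - {"claw": 220, "travel": [0.032, -0.14, 0.0], "spin": 0}
    - {"claw": 220, "travel": [0.042, -0.185, 0.0], "spin": 0}
    - {"claw": 220, "travel": [0.044, -0.203, 0.0], "spin": 0}

```text
clock: 7.92
ee_pos: [0.5363, 0.0471, 0.1551]
eef_rot: [0.615, 0.788, -0.0, -0.0]
force: [-0.4, 0.2, -4.5]
finger_gap: 0.249
gripper_force: 49.6
```

```bash
python3 - <<'E'
from h import *
s=cam('side'); t=cam('top'); st=manip.sense(); print(st['ee_pos'],st['force'],st['finger_gap'])
a=cv2.resize(s['frame'][150:260,265:365,::-1],None,fx=4,fy=5,interpolation=2)
b=cv2.resize(t['frame'][195:305,225:325,::-1],None,fx=4,fy=5,interpolation=2)
cv2.imwrite('pics/s5.png',np.hstack([a,b])); np.savez('side5.npz',**s)
E
```

```text
[0.53619444 0.04801661 0.15502862] [ 0.15074592  1.41982257 -3.16785182] 0.24652465888001673
```

View pics/s5.png

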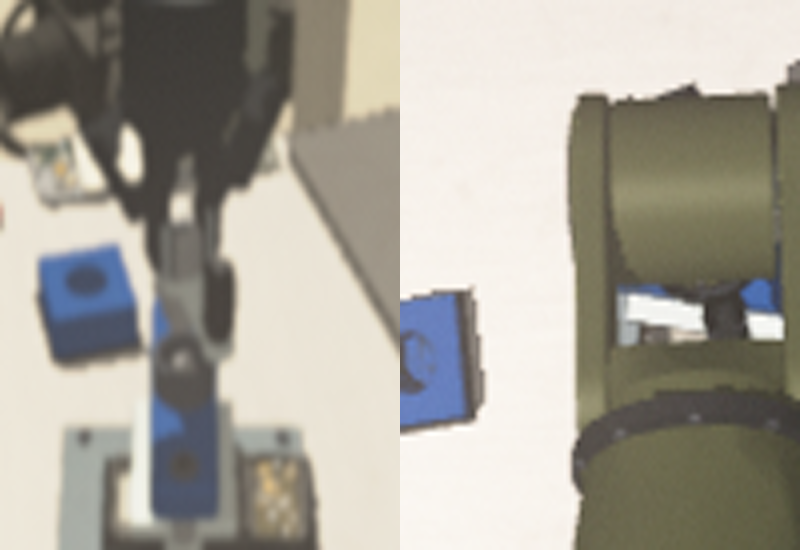

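The picture shows the crank hanging straight in the gripper above the collar, with the knob toward the camera and the stand empty. Next I lower it gently.

>>> send_rows:
  increments:
    - {"claw": 220, "travel": [0.0005, 0.001, -0.008], "spin": -0.05}
    - {"claw": 220, "travel": [0.0005, 0.001, -0.016], "spin": -0.1}
    - {"claw": 220, "travel": [0.0005, 0.001, -0.024], "spin": -0.1}
    - {"claw": 220, "travel": [0.0005, 0.001, -0.028], "spin": -0.1}
    - {"claw": 220, "travel": [0.0005, 0.001, -0.028], "spin": -0.1}

```text
clock: 8.65
ee_pos: [0.5368, 0.0505, 0.1269]
eef_rot: [0.653, 0.758, -0.0, -0.0]
force: [0.1, 0.2, -3.7]
finger_gap: 0.248
gripper_force: 49.5
```

>>> send_rows:
  increments:
    - {"claw": 220, "travel": [0, 0, -0.001], "spin": 0}
    - {"claw": 220, "travel": [0, 0, -0.002], "spin": 0}
    - {"claw": 220, "travel": [0, 0, -0.003], "spin": 0}

```text
clock: 9.02
ee_pos: [0.5369, 0.0502, 0.1241]
eef_rot: [0.653, 0.757, 0.0, 0.0]
force: [0.1, 0.6, -3.5]
finger_gap: 0.247
gripper_force: 49.5
```

>>> send_rows:
  increments:
    - {"claw": 220, "travel": [0, -0.0008, 0], "spin": 0}
    - {"claw": 220, "travel": [0, -0.0008, -0.001], "spin": 0}
    - {"claw": 220, "travel": [0, -0.0008, -0.002], "spin": 0}

```text
clock: 9.4
ee_pos: [0.5369, 0.0494, 0.122]
eef_rot: [0.653, 0.757, -0.0, -0.0]
force: [-0.2, -0.4, -3.4]
finger_gap: 0.247
gripper_force: 49.5
```

>>> send_rows:
  increments:
    - {"claw": 220, "travel": [0, 0, -0.001], "spin": 0}
    - {"claw": 220, "travel": [0, 0, -0.002], "spin": 0}
    - {"claw": 220, "travel": [0, 0, -0.003], "spin": 0}

```text
clock: 9.78
ee_pos: [0.5373, 0.0495, 0.1194]
eef_rot: [0.653, 0.757, 0.0, 0.0]
force: [3.3, 0.4, -1.6]
finger_gap: 0.245
gripper_force: 49.8
```

>>> send_rows:
  increments:
    - {"claw": 220, "travel": [0.0008, 0, 0], "spin": 0}
    - {"claw": 220, "travel": [0.0008, 0, 0], "spin": -0.04}
    - {"claw": 220, "travel": [0.0008, 0, 0], "spin": -0.08}

```text
clock: 10.15
ee_pos: [0.5375, 0.0495, 0.1189]
eef_rot: [0.683, 0.73, -0.0, -0.0]
force: [1.2, 1.6, -4.1]
finger_gap: 0.249
gripper_force: 49.5
```

```bash
python3 -c "
from h import *
s=manip.sense();print(s['ee_pos'],s['force'],s['torque'])"
```

```text
[0.53750338 0.04953826 0.11885282] [ 1.24303536  1.62838259 -4.11357088] [ 0.2496589  -0.29458134  0.02539265]
```

>>> send_rows:
  increments:
    - {"claw": 220, "travel": [0.0002, 0.0003, -0.001], "spin": 0}
    - {"claw": 220, "travel": [0.0002, 0.0003, -0.002], "spin": 0}
    - {"claw": 220, "travel": [0.0002, 0.0003, -0.002], "spin": 0}

```text
clock: 10.52
ee_pos: [0.5378, 0.0497, 0.1169]
eef_rot: [0.682, 0.731, -0.0, -0.0]
force: [-0.3, -0.6, -3.4]
finger_gap: 0.244
gripper_force: 49.5
```

Free descent, so it looks as though it is dropping over the square.

>>> send_rows:
  increments:
    - {"claw": 220, "travel": [0, 0, -0.001], "spin": 0}
    - {"claw": 220, "travel": [0, 0, -0.002], "spin": 0}
    - {"claw": 220, "travel": [0, 0, -0.003], "spin": 0}

```text
clock: 10.9
ee_pos: [0.5379, 0.0497, 0.114]
eef_rot: [0.683, 0.731, -0.0, -0.0]
force: [0.4, -0.8, -4.9]
finger_gap: 0.248
gripper_force: 49.6
```

>>> send_rows:
  increments:
    - {"claw": 220, "travel": [0, 0, -0.001], "spin": 0}
    - {"claw": 220, "travel": [0, 0, -0.002], "spin": 0}

```text
clock: 11.15
ee_pos: [0.5379, 0.0497, 0.1121]
eef_rot: [0.683, 0.731, 0.0, -0.0]
force: [0.3, -0.2, -4.2]
finger_gap: 0.248
gripper_force: 49.6
```

>>> send_rows:
  increments:
    - {"claw": 220, "travel": [0, 0, -0.001], "spin": 0}
    - {"claw": 220, "travel": [0, 0, -0.002], "spin": 0}
    - {"claw": 220, "travel": [0, 0, -0.002], "spin": 0}

```text
clock: 11.52
ee_pos: [0.5379, 0.0498, 0.11]
eef_rot: [0.683, 0.731, -0.0, -0.0]
force: [-1.0, 0.1, -4.4]
finger_gap: 0.249
gripper_force: 49.6
```

>>> send_rows:
  increments:
    - {"claw": 220, "travel": [0, 0, -0.001], "spin": 0}
    - {"claw": 220, "travel": [0, 0, -0.002], "spin": 0}

```text
clock: 11.78
ee_pos: [0.538, 0.0498, 0.1085]
eef_rot: [0.683, 0.731, 0.0, 0.0]
force: [-5.5, -0.2, 7.7]
finger_gap: 0.247
gripper_force: 51.1
```

>>> send_rows:
  increments:
    - {"claw": 150, "travel": [0, 0, 0.001], "spin": 0}
    - {"claw": 0, "travel": [0, 0, 0.001], "spin": 0}
    - {"claw": 0, "travel": [0, 0, 0.001], "spin": 0}
    - {"claw": 0, "travel": [0, 0, 0.02], "spin": 0}
    - {"claw": 0, "travel": [0, 0, 0.065], "spin": 0}

```text
clock: 12.4
ee_pos: [0.537, 0.0497, 0.1723]
eef_rot: [0.683, 0.731, -0.001, -0.001]
force: [0.0, 0.5, 0.8]
finger_gap: 1.0
gripper_force: 0.0
```

>>> send_rows:
  increments:
    - {"claw": 0, "travel": [0.004, -0.03, 0.02], "spin": 0}
    - {"claw": 0, "travel": [0.004, -0.06, 0.02], "spin": 0}
    - {"claw": 0, "travel": [0.004, -0.06, 0.02], "spin": 0}

```text
clock: 12.78
ee_pos: [0.5419, -0.0117, 0.1932]
eef_rot: [0.683, 0.73, 0.0, 0.0]
force: [0.2, 0.5, -0.0]
finger_gap: 1.003
gripper_force: 0.0
```

```bash
python3 - <<'E'
from h import *
s=cam('side'); st=manip.sense(); print(st['ee_pos'],st['force'],st['qpos'])
np.savez('side6.npz',**s); P=pts(s)
b=cv2.resize(s['frame'][160:260,260:360,::-1],None,fx=6,fy=6,interpolation=2); cv2.imwrite('pics/s6.png',b)
m=(np.abs(P[...,0]-.5375)<.02)&(P[...,1]>.02)&(P[...,1]<.075)&(P[...,2]>.14)&(P[...,2]<.2); k=P[m]; v,u=np.where(m)
print(np.histogram(k[:,2],np.arange(.14,.2,.004)))
q=k[k[:,2]>.166]; print(len(q),np.median(q,0),q.min(0),q.max(0))
m=(np.abs(P[...,0]-.542)<.03)&(np.abs(P[...,1]+.01)<.025)&(P[...,2]>.145)&(P[...,2]<.2); k=P[m]
for z in np.arange(.145,.2,.006):
  q=k[(k[:,2]>=z)&(k[:,2]<z+.006)]
  if len(q): print(z.round(3),len(q),q.min(0).round(4),q.max(0).round(4))
E
```

```text
[ 0.54186685 -0.0106995   0.19308763] [-0.25776539  0.57059544 -1.19994106] [-8.73651637e-02  2.83163436e-01  1.54585671e+00  7.85907882e-05
  1.31258723e+00 -1.53973841e-01]
(array([17, 22,  9,  9, 13, 11, 14, 24, 24,  0,  0,  0,  0,  0]), array([0.14 , 0.144, 0.148, 0.152, 0.156, 0.16 , 0.164, 0.168, 0.172,
       0.176, 0.18 , 0.184, 0.188, 0.192, 0.196]))
53 [0.53647291 0.04680068 0.17167417] [0.52590062 0.03516196 0.16614493] [0.54812594 0.05964141 0.17485688]
0.145 11 [ 0.532  -0.0198  0.1452] [0.5498 0.014  0.1507]
0.151 15 [ 0.5315 -0.0198  0.151 ] [ 0.5488 -0.0097  0.1565]
0.157 14 [ 0.5312 -0.0214  0.1584] [ 0.5487 -0.0114  0.1629]
0.163 15 [ 0.5316 -0.0206  0.1632] [ 0.5487 -0.0097  0.1688]
0.169 14 [ 0.5317 -0.0202  0.1701] [ 0.5487 -0.0095  0.1739]
0.175 13 [ 0.5313 -0.0217  0.1752] [ 0.5487 -0.0117  0.18  ]
0.181 24 [ 0.5309 -0.0223  0.181 ] [ 0.5484 -0.003   0.1867]
0.187 23 [ 0.5339 -0.0189  0.187 ] [ 0.5491 -0.001   0.1927]
```

View pics/s6.png

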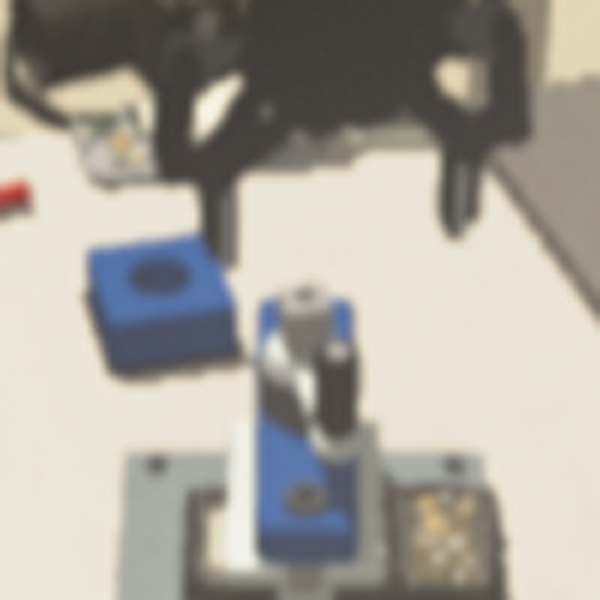

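The crop shows the crank standing on the press with its shoulder on the collar and the knob toward the camera at about (337,385). Depth puts the hub top at about 0.172 (home is 0.171) and the knob axis at about (0.540,-0.011), so the crank is fully home. Now for the knob.

>>> send_rows:
  increments:
    - {"claw": 0, "travel": [-0.0012, 0.0002, -0.025], "spin": 0}
    - {"claw": 0, "travel": [-0.0012, 0.0002, -0.05], "spin": 0}
    - {"claw": 0, "travel": [-0.0012, 0.0002, -0.07], "spin": 0}
    - {"claw": 0, "travel": [-0.0012, 0.0002, -0.077], "spin": 0}
    - {"claw": 0, "travel": [-0.0012, 0.0002, -0.077], "spin": 0}

```text
clock: 13.45
ee_pos: [0.5407, -0.0096, 0.1162]
eef_rot: [0.682, 0.731, -0.0, -0.0]
force: [-0.1, -0.9, -0.2]
finger_gap: 1.001
gripper_force: 0.0
```

>>> send_rows:
  increments:
    - {"claw": 120, "travel": [0, 0, 0], "spin": 0}
    - {"claw": 160, "travel": [0, 0, 0], "spin": 0}
    - {"claw": 200, "travel": [0, 0, 0], "spin": 0}
    - {"claw": 225, "travel": [0, 0, 0], "spin": 0}
    - {"claw": 225, "travel": [0, 0, 0], "spin": 0}
  newtons: 30

```text
clock: 14.08
ee_pos: [0.5408, -0.0102, 0.1163]
eef_rot: [0.683, 0.731, 0.0, 0.0]
force: [-0.1, -0.4, 2.7]
finger_gap: 0.233
gripper_force: 29.3
```

>>> send_rows:
  increments:
    - {"claw": 225, "travel": [-0.0115, 0.0005, 0], "spin": 0}
    - {"claw": 225, "travel": [-0.0226, 0.0032, 0], "spin": 0}
    - {"claw": 225, "travel": [-0.0331, 0.0079, 0], "spin": 0}
    - {"claw": 225, "travel": [-0.0425, 0.0146, 0], "spin": 0}
    - {"claw": 225, "travel": [-0.0504, 0.023, 0], "spin": 0}

```text
clock: 14.7
ee_pos: [0.4898, 0.0135, 0.1163]
eef_rot: [0.683, 0.731, 0.0, 0.0]
force: [5.9, 0.3, 1.0]
finger_gap: 0.233
gripper_force: 29.4
```

```bash
python3 - <<'E'
from h import *
st=manip.sense(); print(st['ee_pos'],st['force'])
c=np.array([.5375,.0495])
# table of pts about angle
for k in range(0,16):
    a=np.radians(-142-22.5*k); print(round(np.degrees(a),1),(.06*np.array([np.cos(a),np.sin(a)])).round(4))
E
```

```text
[0.48984249 0.01353248 0.11629638] [5.93695021 0.34586531 1.03230991]
-142.0 [-0.0473 -0.0369]
-164.5 [-0.0578 -0.016 ]
-187.0 [-0.0596  0.0073]
-209.5 [-0.0522  0.0295]
-232.0 [-0.0369  0.0473]
-254.5 [-0.016   0.0578]
-277.0 [0.0073 0.0596]
-299.5 [0.0295 0.0522]
-322.0 [0.0473 0.0369]
-344.5 [0.0578 0.016 ]
-367.0 [ 0.0596 -0.0073]
-389.5 [ 0.0522 -0.0295]
-412.0 [ 0.0369 -0.0473]
-434.5 [ 0.016  -0.0578]
-457.0 [-0.0073 -0.0596]
-479.5 [-0.0295 -0.0522]
```

>>> send_rows:
  increments:
    - {"claw": 225, "travel": [-0.0095, 0.0212, 0], "spin": 0}
    - {"claw": 225, "travel": [-0.0113, 0.0445, 0], "spin": 0}
    - {"claw": 225, "travel": [-0.0039, 0.0666, 0], "spin": 0}
    - {"claw": 225, "travel": [0.0114, 0.0843, 0], "spin": 0}
    - {"claw": 225, "travel": [0.0323, 0.0947, 0], "spin": 0}

```text
clock: 15.32
ee_pos: [0.5217, 0.1086, 0.116]
eef_rot: [0.682, 0.731, -0.001, -0.001]
force: [-1.2, -10.1, 0.3]
finger_gap: 0.232
gripper_force: 30.1
```

>>> send_rows:
  increments:
    - {"claw": 225, "travel": [0.0005, -0.002, 0], "spin": 0}
    - {"claw": 225, "travel": [0.0005, -0.002, 0], "spin": 0}

```text
clock: 15.58
ee_pos: [0.5224, 0.1072, 0.1165]
eef_rot: [0.682, 0.731, 0.001, -0.001]
force: [-1.8, 10.3, 8.3]
finger_gap: 0.233
gripper_force: 30.9
```

>>> send_rows:
  increments:
    - {"claw": 225, "travel": [0, 0.001, 0], "spin": 0}
    - {"claw": 225, "travel": [0, 0.001, 0], "spin": 0}

```text
clock: 15.82
ee_pos: [0.5223, 0.1074, 0.1164]
eef_rot: [0.682, 0.731, 0.0, -0.0]
force: [-0.7, 2.8, 7.0]
finger_gap: 0.234
gripper_force: 30.7
```

```bash
python3 - <<'E'
from h import *
st=manip.sense(); print(st['ee_pos'],st['force'],st['torque'],st['joint_velocities'].round(3))
s=cam('side'); st=manip.sense(); print(st['ee_pos'],st['force'])
E
```

```text
[0.52226171 0.10741971 0.11637717] [-0.6930424   2.81205172  7.01310858] [0.49702415 0.10794726 0.01287201] [-0.001 -0.001 -0.001 -0.001 -0.002  0.   ]
[0.52225043 0.10739687 0.11638265] [-0.58146565  3.19128487  5.92813455]
```

```bash
cat > tab.py <<'E'
import sys,numpy as np
cx,cy,a0,da,n=map(float,sys.argv[1:6]); r=.06
p=lambda a:np.array([cx+r*np.cos(np.radians(a)),cy+r*np.sin(np.radians(a))])
b=p(a0) if len(sys.argv)<8 else np.array([float(sys.argv[6]),float(sys.argv[7])])
for i in range(1,int(n)+1):
    print(round(a0-da*i,1),(p(a0-da*i)-b).round(4).tolist())
    if i%5==0: b=p(a0-da*i); print()
E
python3 tab.py .5383 .0496 -254.5 15 25 .5223 .1075
```

```text
-269.5 [0.0155, 0.0021]
-284.5 [0.031, 0.0002]
-299.5 [0.0455, -0.0057]
-314.5 [0.0581, -0.0151]
-329.5 [0.0677, -0.0274]

-344.5 [0.0061, -0.0144]
-359.5 [0.0083, -0.0299]
-374.5 [0.0064, -0.0455]
-389.5 [0.0005, -0.06]
-404.5 [-0.0089, -0.0725]

-419.5 [-0.0123, -0.0096]
-434.5 [-0.0268, -0.0158]
-449.5 [-0.0423, -0.0179]
-464.5 [-0.0578, -0.016]
-479.5 [-0.0723, -0.0102]

-494.5 [-0.0125, 0.0094]
-509.5 [-0.0222, 0.0218]
-524.5 [-0.0283, 0.0362]
-539.5 [-0.0305, 0.0517]
-554.5 [-0.0285, 0.0672]

-569.5 [0.0059, 0.0145]
-584.5 [0.0153, 0.027]
-599.5 [0.0276, 0.0367]
-614.5 [0.0421, 0.0428]
-629.5 [0.0576, 0.045]
```

>>> send_rows:
  increments:
    - {"claw": 225, "travel": [0.0155, 0.0021, 0.0005], "spin": 0}
    - {"claw": 225, "travel": [0.031, 0.0002, 0.0005], "spin": 0}
    - {"claw": 225, "travel": [0.0455, -0.0057, 0.0005], "spin": 0}
    - {"claw": 225, "travel": [0.0581, -0.0151, 0.0005], "spin": 0}
    - {"claw": 225, "travel": [0.0677, -0.0274, 0.0005], "spin": 0}

```text
clock: 16.5
ee_pos: [0.5905, 0.0797, 0.1165]
eef_rot: [0.682, 0.731, 0.0, -0.001]
force: [-2.0, 2.9, 1.7]
finger_gap: 0.234
gripper_force: 30.3
```

>>> send_rows:
  increments:
    - {"claw": 225, "travel": [0.0061, -0.0144, 0], "spin": 0}
    - {"claw": 225, "travel": [0.0083, -0.0299, 0], "spin": 0}
    - {"claw": 225, "travel": [0.0064, -0.0455, 0], "spin": 0}
    - {"claw": 225, "travel": [0.0005, -0.06, 0], "spin": 0}
    - {"claw": 225, "travel": [-0.0089, -0.0725, 0], "spin": 0}

```text
clock: 17.12
ee_pos: [0.5809, 0.006, 0.1162]
eef_rot: [0.683, 0.731, -0.0, -0.001]
force: [-3.2, 8.2, -0.9]
finger_gap: 0.234
gripper_force: 29.9
```

>>> send_rows:
  increments:
    - {"claw": 225, "travel": [-0.0123, -0.0086, 0], "spin": 0}
    - {"claw": 225, "travel": [-0.0268, -0.0148, 0], "spin": 0}
    - {"claw": 225, "travel": [-0.0423, -0.0169, 0], "spin": 0}
    - {"claw": 225, "travel": [-0.0578, -0.015, 0], "spin": 0}
    - {"claw": 225, "travel": [-0.0723, -0.0092, 0], "spin": 0}

```text
clock: 17.75
ee_pos: [0.5089, -0.0031, 0.1166]
eef_rot: [0.683, 0.731, 0.0, 0.001]
force: [5.3, 5.0, -4.4]
finger_gap: 0.232
gripper_force: 29.8
```

>>> send_rows:
  increments:
    - {"claw": 225, "travel": [-0.0122, 0.01, 0], "spin": 0}
    - {"claw": 225, "travel": [-0.0217, 0.0224, 0], "spin": 0}
    - {"claw": 225, "travel": [-0.0278, 0.0368, 0], "spin": 0}
    - {"claw": 225, "travel": [-0.03, 0.0523, 0], "spin": 0}
    - {"claw": 225, "travel": [-0.028, 0.0678, 0], "spin": 0}

```text
clock: 18.38
ee_pos: [0.4803, 0.0656, 0.1166]
eef_rot: [0.683, 0.731, -0.001, -0.0]
force: [-1.5, -3.7, 0.1]
finger_gap: 0.233
gripper_force: 30.3
```

```bash
python3 tab.py .5385 .0501 -554.5 12 20
```

```text
-566.5 [0.0044, 0.0117]
-578.5 [0.0111, 0.0223]
-590.5 [0.0199, 0.0313]
-602.5 [0.0304, 0.0382]
-614.5 [0.0421, 0.0428]

-626.5 [0.0124, 0.0021]
-638.5 [0.0249, 0.0015]
-650.5 [0.037, -0.0016]
-662.5 [0.0483, -0.0072]
-674.5 [0.0581, -0.015]

-686.5 [0.008, -0.0097]
-698.5 [0.0138, -0.0208]
-710.5 [0.0171, -0.0329]
-722.5 [0.0179, -0.0454]
-734.5 [0.016, -0.0578]

-746.5 [-0.0044, -0.0117]
-758.5 [-0.0111, -0.0223]
-770.5 [-0.0199, -0.0313]
-782.5 [-0.0304, -0.0382]
-794.5 [-0.0421, -0.0428]
```

>>> send_rows:
  increments:
    - {"claw": 225, "travel": [0.0044, 0.0117, 0], "spin": 0}
    - {"claw": 225, "travel": [0.0111, 0.0223, 0], "spin": 0}
    - {"claw": 225, "travel": [0.0111, 0.0223, 0], "spin": 0}

```text
clock: 18.75
ee_pos: [0.4927, 0.0883, 0.1166]
eef_rot: [0.682, 0.731, 0.0, -0.0]
force: [-3.5, 3.0, 3.5]
finger_gap: 0.234
gripper_force: 30.7
```

>>> send_rows:
  increments:
    - {"claw": 225, "travel": [0.0042, 0.005, 0], "spin": 0}
    - {"claw": 225, "travel": [0.0085, 0.0092, 0], "spin": 0}

```text
clock: 19.0
ee_pos: [0.5011, 0.0967, 0.1166]
eef_rot: [0.683, 0.731, -0.0, -0.0]
force: [-3.3, 0.1, 2.1]
finger_gap: 0.234
gripper_force: 30.4
```

>>> send_rows:
  increments:
    - {"claw": 225, "travel": [0.005, 0.0039, 0], "spin": 0}
    - {"claw": 225, "travel": [0.0104, 0.0071, 0], "spin": 0}

```text
clock: 19.25
ee_pos: [0.512, 0.1038, 0.1165]
eef_rot: [0.683, 0.731, -0.0, 0.0]
force: [-1.6, -3.5, -0.7]
finger_gap: 0.233
gripper_force: 30.3
```

>>> send_rows:
  increments:
    - {"claw": 225, "travel": [0.0057, 0.0026, 0], "spin": 0}
    - {"claw": 225, "travel": [0.0117, 0.0044, 0], "spin": 0}

```text
clock: 19.5
ee_pos: [0.5237, 0.1083, 0.1165]
eef_rot: [0.683, 0.731, -0.0, 0.0]
force: [-0.9, -3.6, -0.3]
finger_gap: 0.231
gripper_force: 30.2
```

>>> send_rows:
  increments:
    - {"claw": 225, "travel": [0.0061, 0.0013, 0], "spin": 0}
    - {"claw": 225, "travel": [0.0124, 0.0019, 0], "spin": 0}

```text
clock: 19.75
ee_pos: [0.536, 0.1101, 0.1165]
eef_rot: [0.683, 0.731, -0.0, -0.0]
force: [-3.1, -5.0, -0.7]
finger_gap: 0.236
gripper_force: 30.1
```

>>> send_rows:
  increments:
    - {"claw": 225, "travel": [0.0062, 0.0, 0], "spin": 0}
    - {"claw": 225, "travel": [0.0125, -0.0009, 0], "spin": 0}

```text
clock: 20.0
ee_pos: [0.5484, 0.1093, 0.1164]
eef_rot: [0.683, 0.731, -0.0, -0.0]
force: [-3.2, -3.8, -1.8]
finger_gap: 0.235
gripper_force: 30.2
```

>>> send_rows:
  increments:
    - {"claw": 225, "travel": [0.0062, -0.0012, 0], "spin": 0}
    - {"claw": 225, "travel": [0.0121, -0.0032, 0], "spin": 0}

```text
clock: 20.25
ee_pos: [0.5604, 0.106, 0.1164]
eef_rot: [0.683, 0.731, -0.0, -0.0]
force: [-5.2, -3.8, -1.8]
finger_gap: 0.233
gripper_force: 30.2
```

>>> send_rows:
  increments:
    - {"claw": 225, "travel": [0.0058, -0.0026, 0], "spin": 0}
    - {"claw": 225, "travel": [0.0112, -0.0059, 0], "spin": 0}

```text
clock: 20.5
ee_pos: [0.5716, 0.1002, 0.1164]
eef_rot: [0.683, 0.731, -0.0, -0.0]
force: [-4.8, -2.7, -1.6]
finger_gap: 0.234
gripper_force: 30.3
```

>>> send_rows:
  increments:
    - {"claw": 225, "travel": [0.0051, -0.0037, 0], "spin": 0}
    - {"claw": 225, "travel": [0.0097, -0.0079, 0], "spin": 0}

```text
clock: 20.75
ee_pos: [0.5811, 0.0924, 0.1164]
eef_rot: [0.683, 0.731, -0.0, -0.001]
force: [-5.8, -2.0, 0.4]
finger_gap: 0.237
gripper_force: 30.3
```

>>> send_rows:
  increments:
    - {"claw": 225, "travel": [0.0042, -0.0047, 0], "spin": 0}
    - {"claw": 225, "travel": [0.0077, -0.0098, 0], "spin": 0}

```text
clock: 21.0
ee_pos: [0.5889, 0.0828, 0.1165]
eef_rot: [0.683, 0.731, -0.0, -0.001]
force: [-4.7, 0.7, -0.4]
finger_gap: 0.228
gripper_force: 30.4
```

>>> send_rows:
  increments:
    - {"claw": 225, "travel": [0.0032, -0.0054, 0], "spin": 0}
    - {"claw": 225, "travel": [0.0057, -0.0111, 0], "spin": 0}

```text
clock: 21.25
ee_pos: [0.5946, 0.0717, 0.1165]
eef_rot: [0.683, 0.731, 0.0, -0.001]
force: [-5.7, 0.5, -0.0]
finger_gap: 0.232
gripper_force: 30.3
```

>>> send_rows:
  increments:
    - {"claw": 225, "travel": [0.0019, -0.006, 0], "spin": 0}
    - {"claw": 225, "travel": [0.003, -0.0121, 0], "spin": 0}

```text
clock: 21.5
ee_pos: [0.5978, 0.0593, 0.1166]
eef_rot: [0.683, 0.731, 0.0, -0.0]
force: [-2.0, 1.8, -1.4]
finger_gap: 0.24
gripper_force: 30.2
```

>>> send_rows:
  increments:
    - {"claw": 225, "travel": [0.0007, -0.0062, 0], "spin": 0}
    - {"claw": 225, "travel": [0.0008, -0.0125, 0], "spin": 0}

```text
clock: 21.75
ee_pos: [0.5986, 0.0466, 0.1167]
eef_rot: [0.683, 0.731, 0.0, 0.0]
force: [-2.6, 3.3, -1.4]
finger_gap: 0.23
gripper_force: 30.2
```

>>> send_rows:
  increments:
    - {"claw": 225, "travel": [-0.0006, -0.0062, 0], "spin": 0}
    - {"claw": 225, "travel": [-0.0019, -0.0124, 0], "spin": 0}

```text
clock: 22.0
ee_pos: [0.5966, 0.0341, 0.1167]
eef_rot: [0.683, 0.731, 0.0, 0.0]
force: [-0.4, 3.4, -2.1]
finger_gap: 0.234
gripper_force: 30.1
```

>>> send_rows:
  increments:
    - {"claw": 225, "travel": [-0.0019, -0.0061, 0], "spin": 0}
    - {"claw": 225, "travel": [-0.0044, -0.0117, 0], "spin": 0}

```text
clock: 22.25
ee_pos: [0.5922, 0.0225, 0.1167]
eef_rot: [0.683, 0.731, 0.0, 0.0]
force: [1.5, 6.0, -2.5]
finger_gap: 0.235
gripper_force: 30.1
```

>>> send_rows:
  increments:
    - {"claw": 225, "travel": [-0.0015, -0.0028, 0], "spin": 0}
    - {"claw": 225, "travel": [-0.0031, -0.0055, 0], "spin": 0}

```text
clock: 22.5
ee_pos: [0.5894, 0.0175, 0.1168]
eef_rot: [0.683, 0.731, 0.001, 0.0]
force: [4.6, 7.1, -2.9]
finger_gap: 0.232
gripper_force: 30.1
```

The push is rising steadily (3, then 6, then 8.5 N), so this looks like the sprung stop. One small confirming step.

>>> send_rows:
  increments:
    - {"claw": 225, "travel": [-0.001, -0.0014, 0], "spin": 0}
    - {"claw": 225, "travel": [-0.0021, -0.0028, 0], "spin": 0}

```text
clock: 22.75
ee_pos: [0.5875, 0.0149, 0.1169]
eef_rot: [0.683, 0.731, 0.001, 0.0]
force: [4.7, 7.6, -2.7]
finger_gap: 0.235
gripper_force: 30.2
```

>>> send_rows:
  increments:
    - {"claw": 225, "travel": [-0.0012, -0.0016, 0], "spin": 0}
    - {"claw": 225, "travel": [-0.0025, -0.0031, 0], "spin": 0}
    - {"claw": 225, "travel": [-0.0025, -0.0031, 0], "spin": 0}

```text
clock: 23.12
ee_pos: [0.5853, 0.0118, 0.117]
eef_rot: [0.683, 0.731, 0.001, 0.001]
force: [5.5, 7.7, -3.2]
finger_gap: 0.236
gripper_force: 30.3
```

>>> send_rows:
  increments:
    - {"claw": 225, "travel": [0, 0, 0], "spin": 0}
    - {"claw": 225, "travel": [-0.0013, -0.0015, 0], "spin": 0}
    - {"claw": 225, "travel": [-0.0026, -0.003, 0], "spin": 0}
    - {"claw": 225, "travel": [-0.0026, -0.003, 0], "spin": 0}
  newtons: 60

```text
clock: 23.62
ee_pos: [0.5828, 0.0089, 0.1171]
eef_rot: [0.683, 0.731, 0.002, 0.001]
force: [6.1, 9.6, -3.4]
finger_gap: 0.225
gripper_force: 58.7
```

```bash
python3 - <<'E'
from h import *
st=manip.sense(); print(st['ee_pos'],st['force'],st['torque'],st['finger_gap'])
s=cam('side'); t=cam('top'); np.savez('side7.npz',**s); np.savez('top7.npz',**t)
P=pts(s)
m=(np.abs(P[...,0]-.5375)<.03)&(P[...,1]>.015)&(P[...,1]<.075)&(P[...,2]>.135)&(P[...,2]<.2); k=P[m]
for z in np.arange(.135,.2,.006):
  q=k[(k[:,2]>=z)&(k[:,2]<z+.006)]
  if len(q): print(z.round(3),len(q),q.min(0).round(4),q.max(0).round(4))
E
```

```text
[0.58281324 0.00894414 0.11711266] [ 6.13871634  9.56072827 -3.4180607 ] [ 1.61412491 -1.45454047 -0.04093681] 0.22526541165978994
0.135 33 [0.5175 0.0152 0.1353] [0.5673 0.0567 0.1409]
0.141 85 [0.5183 0.0156 0.141 ] [0.5657 0.0571 0.1467]
0.147 20 [0.5244 0.0176 0.1471] [0.5623 0.0479 0.153 ]
0.153 17 [0.5245 0.0347 0.1532] [0.548  0.0472 0.159 ]
0.159 19 [0.5245 0.0343 0.1594] [0.5487 0.0488 0.1648]
0.165 23 [0.5224 0.0354 0.1653] [0.5422 0.0642 0.171 ]
0.171 33 [0.5247 0.0364 0.1711] [0.5451 0.062  0.1756]
0.177 1 [0.5588 0.016  0.1791] [0.5588 0.016  0.1791]
```

The slope is now about 0.5 N/mm at 11 N, which confirms the stop after about 1.85 turns. Next I relax the spring, open the fingers partway and lift straight off.

>>> send_rows:
  increments:
    - {"claw": 225, "travel": [0.0019, 0.0023, 0], "spin": 0}
    - {"claw": 225, "travel": [0.0037, 0.0047, 0], "spin": 0}
    - {"claw": 225, "travel": [0.0055, 0.0072, 0], "spin": 0}
    - {"claw": 225, "travel": [0.0071, 0.0096, 0], "spin": 0}
  newtons: 30

```text
clock: 24.22
ee_pos: [0.5895, 0.0181, 0.117]
eef_rot: [0.683, 0.731, 0.001, 0.001]
force: [2.0, 4.3, -0.7]
finger_gap: 0.226
gripper_force: 58.9
```

>>> send_rows:
  increments:
    - {"claw": 225, "travel": [0.0013, 0.0027, 0], "spin": 0}
    - {"claw": 225, "travel": [0.0024, 0.0052, 0], "spin": 0}
    - {"claw": 225, "travel": [0.0024, 0.0052, 0], "spin": 0}

```text
clock: 24.6
ee_pos: [0.5919, 0.0229, 0.1171]
eef_rot: [0.683, 0.731, 0.0, 0.001]
force: [6.2, 0.2, 1.0]
finger_gap: 0.229
gripper_force: 59.2
```

>>> send_rows:
  increments:
    - {"claw": 180, "travel": [0, 0, 0], "spin": 0}
    - {"claw": 130, "travel": [0, 0, 0], "spin": 0}
    - {"claw": 130, "travel": [0, 0, 0], "spin": 0}
    - {"claw": 130, "travel": [0, 0, 0.01], "spin": 0}
    - {"claw": 130, "travel": [0, 0, 0.03], "spin": 0}

```text
clock: 25.22
ee_pos: [0.591, 0.0231, 0.1469]
eef_rot: [0.683, 0.731, -0.0, -0.0]
force: [0.2, -0.6, 0.4]
finger_gap: 0.492
gripper_force: 0.0
```

>>> send_rows:
  increments:
    - {"claw": 130, "travel": [0, 0, 0.04], "spin": 0}
    - {"claw": 130, "travel": [0, 0, 0.09], "spin": 0}
    - {"claw": 130, "travel": [-0.04, -0.03, 0.09], "spin": 0}
    - {"claw": 130, "travel": [-0.08, -0.07, 0.09], "spin": 0}
    - {"claw": 130, "travel": [-0.12, -0.11, 0.09], "spin": 0}

```text
clock: 25.85
ee_pos: [0.4699, -0.0877, 0.2374]
eef_rot: [0.682, 0.731, 0.0, 0.0]
force: [0.4, -1.1, 0.6]
finger_gap: 0.49
gripper_force: 0.0
```

>>> send_rows:
  increments:
    - {"claw": 130, "travel": [-0.02, -0.05, 0], "spin": 0}
    - {"claw": 130, "travel": [-0.04, -0.1, 0], "spin": 0}
    - {"claw": 130, "travel": [-0.06, -0.15, 0], "spin": 0}
    - {"claw": 130, "travel": [-0.06, -0.2, 0], "spin": 0}
    - {"claw": 130, "travel": [-0.06, -0.25, 0], "spin": 0}

```text
clock: 26.48
ee_pos: [0.4109, -0.3386, 0.2377]
eef_rot: [0.683, 0.731, 0.0, 0.001]
force: [0.8, -0.4, 0.4]
finger_gap: 0.489
gripper_force: 0.0
```

```bash
python3 - <<'E'
from h import *
st=manip.sense(); print(st['clock'],st['ee_pos'],st['force'],st['finger_gap'])
s=cam('side'); t=cam('top'); np.savez('side8.npz',**s); np.savez('top8.npz',**t)
for c,n in((s,'s'),(t,'t')):
    P=pts(c); B=(np.abs(P[...,0]-.5375)<.09)&(np.abs(P[...,1]-.05)<.09); z=P[...,2]
    for a,b,l in((.166,.178,'hub'),(.180,.2,'knob')):
        k=P[B&(z>a)&(z<b)]
        if len(k): print(n,l,len(k),np.median(k,0).round(4),k.min(0).round(4),k.max(0).round(4))
# platen (white/aluminium) heights under bridge, before/after, top cam
for f in('top0','top8'):
    P=pts(dict(np.load(f+'.npz'))); print(f,[P[v,u].round(4).tolist() for u,v in((295,258),(305,260),(313,261),(290,257))],[P[v,u].round(4).tolist() for u,v in((300,223),(308,225),(295,265))])
E
```

```text
26.475 [ 0.41088566 -0.33858881  0.23767273] [ 0.83227355 -0.42262026  0.44458192] 0.48932956443927694
s hub 84 [0.5428 0.0406 0.1719] [0.5249 0.0193 0.1663] [0.603  0.0605 0.1773]
s knob 44 [0.5931 0.0263 0.1864] [0.5842 0.0202 0.1802] [0.6022 0.039  0.1919]
t hub 83 [0.5375 0.0476 0.1717] [0.5249 0.0268 0.1661] [0.5895 0.0597 0.1768]
t knob 56 [0.5931 0.029  0.1861] [0.5843 0.0214 0.1804] [0.604  0.0386 0.1937]
top0 [[0.5107, 0.0698, 0.0619], [0.5046, 0.0435, 0.0636], [0.5018, 0.0225, 0.0581], [0.514, 0.0832, 0.0571]] [[0.6081, 0.0558, 0.0264], [0.603, 0.0342, 0.0197], [0.4939, 0.0716, 0.0294]]
top8 [[0.5119, 0.0706, 0.0433], [0.5058, 0.044, 0.0446], [0.5027, 0.0227, 0.0432], [0.5148, 0.0839, 0.0446]] [[0.6083, 0.0558, 0.0247], [0.5832, 0.0316, 0.1757], [0.4943, 0.0719, 0.0213]]
```

```bash
python3 -c "
from h import *
print(manip.finish_job())"
```

```text
the job is handed in; nothing more can be done
None
```

The crank is fully home on the press and wound about 1.85 turns clockwise to the sprung stop, with about 11 N on the knob at the end and short transients of about 13 N mid-winding. It was then released and left standing, and the job was handed in at 26.5 s; the real fingertips sat about 40 mm above the reported TCP, which cost one empty grasp, and I did not re-check the bench items by picture at the end.

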